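# Bring a carousel compartment to the chute and set the stop

### The job

Push the red parts carousel round with a fingertip (its arms are there for that) until the compartment holding the wing nut squarely faces the sheet-metal pick-up chute, and let it come to rest. Then push the steel stop lever round as far as it goes, so that its end sits in the notch on the carousel's rim, leaving the carousel square to the chute. Lift nothing: every nut stays in its compartment, and the other things on the table stay where they are.

Things in the scene. Friction and masses are not known exactly. Their poses are not given: they have to be found in the camera images.
- hub (a point): Centre of the carousel, on its upright turning axis, 60 mm above the work surface. The carousel stands on a flat grey base disc (284 mm diameter, top 12 mm above the work surface) that does not move. Its hub's top is about 77 mm above the work surface.
- chute (a point): Point on the fixed base, 100 mm from the hub axis straight towards the middle of the pick-up chute, 50 mm above the work surface: where the middle of a compartment's outer notch stands when that compartment faces the chute squarely. The chute is a bare sheet-metal slide, 70 mm wide, sloping outward from the base's edge; its nearest part is 146 mm from the hub axis and its side walls rise to about 62 mm.
- stop (a joint): Stop lever: steel bar 12 mm wide, 38 to 58 mm above the work surface (pivot cap to 64 mm), turning level on a post fixed to the base. 0 = parked fully outward, clear of the wheel; it grows counter-clockwise seen from above to 1.25 rad, its hard end, where the bar points at the hub and its end lies between the two lugs of a notch. Light friction (1 N at its middle), stays where left.
- stop_pivot (a point): Pivot of the stop lever, fixed on the base 185 mm from the hub axis, 72 degrees counter-clockwise (from above) of the chute; 50 mm above the work surface.
- stop_tip (a point): Middle of the free end of the stop lever, 85 mm from the pivot, 48 mm above the work surface.
- wing_nut_centre (a point): Centre of the wing nut: bare steel, round body 24 mm across with two upright flat wings, 50 mm over the wings, 23 mm high. Loose in one of the five compartments, the only winged piece; this point is 10 mm above the compartment floor, at first 58 mm from the hub axis.
- wheel: Red carousel wheel, 184 mm diameter, five open wedge compartments (rim 63 mm, floor 26 mm above the work surface). Turns either way without end; light friction (1 to 2 N at an arm), stays where left. Origin on the axis, 21 mm up; x axis to notch0. Five radial arms midway between notches, 36 degrees from each: 12 mm wide, reach 130 mm from the axis, 43 to 63 mm up, free beneath to the base disc.
- notch0 (a point): Middle of the notch on the outside of compartment 0, 100 mm from the hub axis, 50 mm above the work surface, in the middle of that compartment's outer rim; the notch is the 32 mm gap between two small red lugs (which reach to 106 mm from the axis). Notches 0 to 4 follow each other every 72 degrees counter-clockwise from above.
- notch1 (a point): Middle of the notch on the outside of compartment 1, 100 mm from the hub axis, 50 mm above the work surface, in the middle of that compartment's outer rim; the notch is the 32 mm gap between two small red lugs (which reach to 106 mm from the axis). Notches 0 to 4 follow each other every 72 degrees counter-clockwise from above.
- notch2 (a point): Middle of the notch on the outside of compartment 2, 100 mm from the hub axis, 50 mm above the work surface, in the middle of that compartment's outer rim; the notch is the 32 mm gap between two small red lugs (which reach to 106 mm from the axis). Notches 0 to 4 follow each other every 72 degrees counter-clockwise from above.
- notch3 (a point): Middle of the notch on the outside of compartment 3, 100 mm from the hub axis, 50 mm above the work surface, in the middle of that compartment's outer rim; the notch is the 32 mm gap between two small red lugs (which reach to 106 mm from the axis). Notches 0 to 4 follow each other every 72 degrees counter-clockwise from above.
- notch4 (a point): Middle of the notch on the outside of compartment 4, 100 mm from the hub axis, 50 mm above the work surface, in the middle of that compartment's outer rim; the notch is the 32 mm gap between two small red lugs (which reach to 106 mm from the axis). Notches 0 to 4 follow each other every 72 degrees counter-clockwise from above.
- wing_nut: The wing nut; origin at the middle of its underside, wings along its x.
- hex_nut: Plain steel hexagon nut, 30 mm across flats, 16 mm high, loose in a carousel compartment of its own; origin at the middle of its underside. Stays in its compartment.
- square_nut: Plain steel square nut, 28 mm, 14 mm high, loose in a carousel compartment of its own; origin at the middle of its underside. Stays in its compartment.
- flange_nut: Steel hexagon nut with a round 38 mm flange, 19 mm high, loose in a carousel compartment of its own; origin at the middle of its underside. Stays in its compartment.
- cap_nut: Steel domed cap nut, 27 mm across flats, 26 mm high, loose in a carousel compartment of its own; origin at the middle of its underside. Stays in its compartment.
- bolt: Steel bolt standing on its 30 mm hexagon head, 19 mm shank, 67 mm tall, near the carousel; origin at its underside. Bystander, leave alone.
- coupling_nut: Tall steel hexagon nut, 27 mm across, 45 mm high, standing near the carousel; origin at its underside. Bystander, leave alone.
- carton: Cardboard carton 70 x 110 x 50 mm; origin at its underside. Bystander, leave alone.
- screwdriver: Screwdriver lying on the table; origin at its underside. Bystander, leave alone.
- jar: Jar 60 mm wide, 75 mm tall; origin at its underside. Bystander, leave alone.
- washer_stack: Steel cylinder 40 mm wide, 30 mm high; origin at its underside. Bystander, leave alone.
- wrench: Steel wrench lying on the table; origin at its underside. Bystander, leave alone.

How it is judged:
On the way, in this order (a step that is already met when the one before it is completed fails the run):
1. the wing nut's compartment faces the chute squarely (within 9 mm at the notch) and the wheel rests, with the stop lever still outward (under 0.6 rad) (horizontal distance between any of notch0, notch1, notch2, notch3, notch4 and chute below 0.009 m and horizontal distance between wing_nut_centre and chute below 0.075 m and angular speed of wheel below 0.05 rad/s and value of joint stop below 0.6 rad), for 0.3 s.
2. the stop lever is pushed round to its end (over 1.15 rad) (value of joint stop above 1.15 rad), for 0.2 s.
At the end, for the whole second after the job is handed in: The notch of the wing nut's compartment is within 9 mm of the chute point, the wheel is at rest, the stop lever is within 0.1 rad of its end stop, and all five nuts lie in the carousel (horizontal distance between any of notch0, notch1, notch2, notch3, notch4 and chute below 0.009 m and horizontal distance between wing_nut_centre and chute below 0.075 m and angular speed of wheel below 0.05 rad/s and value of joint stop above 1.15 rad and horizontal distance between each of wing_nut, hex_nut, square_nut, flange_nut, cap_nut and hub below 0.09 m and height (world z) of each of wing_nut, hex_nut, square_nut, flange_nut, cap_nut below 0.045 m); the robot touches nothing.
It fails at once if a nut is lifted or thrown out of its compartment (not (horizontal distance between wing_nut and hub below 0.09 m and height (world z) of wing_nut below 0.045 m) or not (horizontal distance between hex_nut and hub below 0.09 m and height (world z) of hex_nut below 0.045 m) or not (horizontal distance between square_nut and hub below 0.09 m and height (world z) of square_nut below 0.045 m) or not (horizontal distance between flange_nut and hub below 0.09 m and height (world z) of flange_nut below 0.045 m) or not (horizontal distance between cap_nut and hub below 0.09 m and height (world z) of cap_nut below 0.045 m)).
It fails at once if a bystander is moved more than 20 mm (distance of any of bolt, coupling_nut, carton, screwdriver, jar, washer_stack, wrench from where it was at the start of the episode above 0.02 m).
It fails at once if the stop lever is pushed in (over 0.9 rad) while no notch stands before it (over 16 mm off) (value of joint stop above 0.9 rad and not (horizontal distance between any of notch0, notch1, notch2, notch3, notch4 and chute below 0.016 m)).
It also fails if it takes over 58 s, if anything falls off the work surface, if the arm or the gripper's body presses on something with over 40 N, if the wrist force passes 120 N, or if a joint passes its speed limit or range.

### The arm

A 6-joint arm with a two-finger parallel gripper is mounted at the origin on the work surface. World frame = base frame: x ahead of the robot, y to its left, z up, the work surface at z = 0. Lengths are in m, angles in rad, forces in N, time in s.
With the tool pointing down it reaches from about 0.35 to 0.775 m from the base axis. Payload 5.5 kg.
Tool frame: the origin (TCP) lies midway between the tips of the shut fingers; the grasp point (between the pads) lies 19 mm behind it; z points along the fingers, y is the line along which they close (so a half turn about z gives the same grasp; the last joint's range is limited). The gripper opens to 85 mm and grips with 20 to 120 N. Pads are 22 mm wide; open, the fingers measure 114 mm over their backs; the gripper's body (76 mm by 85 mm) begins 54 mm behind the grasp point. The pads swing forward as they close: fully open they stand 13 mm farther back than shut.
Start: joints at [-1.405, 0.313, 0.046, 1.304, 0, 1.431], TCP at [0.173, -0.548, 0.231] pointing down, gripper open.
Joint ranges: [-2.76, 2.76], [-0.86, 1.69], [-1.03, 1.26], [-2.2, 2.34], [-1.47, 1.5], [-3.14, 3.14]. Speed limits (rad/s): [2.57, 2.57, 3.14, 3.14, 3.14, 3.14].

### API

Orientations are given as a unit quaternion [w, x, y, z].
In Python, from workcell import env gives the robot as it stands.
- The arm moves only by the tool move_arm, never from a script. Its argument "targets" is a list of rows, each a list of 3 entries, a list of its own where there are three numbers: the shift along the tool's x, y, z in mm, then the turn, a rotation vector about the tool's x, y, z in units of 10 degrees (1.0 is 10 degrees), then the closure, from -1 (fully open) to 1 (shut). In form: [[[dx, dy, dz], [ax, ay, az], gripper], ...]. A call has 1 to 5 rows; each row is the pose to reach, as a shift and turn from the pose commanded when the call began, along the tool's axes at that moment; what a row does not reach only later rows make up. A row lasts 1/8 s, in which the tool goes at most 62.5 mm and 10.7 degrees, less where a joint would pass 70% of its speed; a pose out of reach is approached as far as the arm can. A call with a gripper value outside its range is refused whole. The fingers move at their own pace and stop on an object; "squeeze" is the grip in N (left out, the last holds). Time passes only in rows, so rows that repeat a pose let the fingers close. It gives the time, the measured TCP pose, the force, the opening and the grip force at its end, in the units of the state.
- env.get_state(): the state, without advancing time (a new reading comes with each control period).
- env.read_camera(name): name is "scene" or "side" or "wrist"; returns a dict with "pixels" (480x640x3 uint8, red, green, blue), "fovy" (degrees; the focal length in pixels is half the picture's height over the tangent of half this angle, whatever the lens; pixels are square), "cx", "cy" (the principal point, pixels), "extrinsics" (4x4, takes a point from world to camera coordinates); the wrist camera has in their place "mount" (4x4, takes a point from camera to tool coordinates, whose origin is the TCP and whose axes are the flange's). Camera axes: x right, y up, looking along -z (the intrinsics and any distortion apply to the point x, -y, -z); pixel columns grow to the right and rows downward; lengths in m; the calibration is good to about 2 mm. The wrist camera is an equidistant fisheye: a pixel r from the principal point sees the ray r / f radians off the axis. A picture is of the moment at which its call begins: read the wrist's pose just before it. There is no depth.
- env.hand_in(): hands the job in; it is judged then, once.
Trained networks look in a picture, given as the dict that the camera call returned (one of the last four; its "shot" number tells which), for a name from the list of things; names that differ only in an ending like _2 or _b are one class to them, and where a whole thing is asked for, a point or a joint stands for the part that bears it (a point fixed in the world has none). Each returns a list of dicts, best first, with "confidence" (0 to 1); they miss things now and then, are a little off and sometimes report something else, mostly with a low value. They report only what shows in the picture. A call takes as long as a camera call.
- env.spot_in(thing, picture): "centre" ([x, y, z] in m, in world coordinates, good to about 4 mm: the middle of the surface that is visible of it).
- env.regions_of(thing, picture): "mask" (480x640 bool, what is visible of it).
- env.landmark_of(thing, picture): "centre" ([x, y, z] in m, in world coordinates, good to about 4 mm: a listed point, or the origin of a listed thing).
The state is a dict: "clock": time; "joint_pos": joint angles; "qvel": joint speeds; "tau": joint torques, N m; "tcp_pos": TCP position; "orientation": TCP orientation; "wrist_force": force on the tool from outside, world axes, zero at the start; "ft_torque": the same for the moment, N m; "finger_gap": finger opening in m; "grip_force": force on a finger pad.
Only numpy, scipy, OpenCV 4.12 (cv2) and the standard library are available. Lean on these libraries where they do the work, as an engineer would, in place of code of your own. Each camera call takes 0.05 s, during which the arm holds its last target. There are 200 camera calls.

## Working session

There is one attempt and no reset: what is moved stays moved. The work goes in short steps, Python scripts to look and compute and a tool call to move; the robot and the scene stay as the last step left them, time stands still between calls to the robot, and variables do not carry over. Pictures are saved under pics/ and viewed, at most 10 in all, crops included, and the job is handed in when it is done.

Besides the shell and the picture viewer there is one more tool, called after "Emit:" as name(argument=value, ...) on one line, values as JSON. move_arm: Moves the arm, as the interface text tells. Its arguments: {"type":"object","properties":{"targets":{"type":"array","items":{"type":"array"}},"squeeze":{"type":"number"}},"required":["targets"]}

```bash
mkdir -p pics; cat > h.py <<'E'
import numpy as np, cv2
from workcell import env
def lm(names,p):
    for n in names:
        r=env.landmark_of(n,p)
        print(n,[(np.round(d["centre"],4).tolist(),round(d["confidence"],2)) for d in r[:2]])
def save(p,f): cv2.imwrite(f,p["pixels"][:,:,::-1])
E
python3 - <<'E'
from h import *
p=env.read_camera("scene"); save(p,"pics/a.png")
q=env.read_camera("side"); save(q,"pics/b.png")
lm(["hub","chute","stop_pivot","stop_tip","wing_nut_centre","notch0","notch1","notch2","notch3","notch4","bolt","coupling_nut","carton","jar","washer_stack","screwdriver","wrench"],p)
print("side")
lm(["hub","chute","stop_pivot","stop_tip","wing_nut_centre","notch0","bolt","coupling_nut"],q)
s=env.get_state();print(s["tcp_pos"],s["orientation"],s["clock"],s["finger_gap"])
E
```

```text
hub []
chute [([0.6478, -0.0124, 0.0542], 0.96)]
stop_pivot [([0.6099, 0.1661, 0.0474], 0.91)]
stop_tip [([0.5278, 0.156, 0.0515], 0.64), ([0.5934, 0.0232, 0.0271], 0.62)]
wing_nut_centre [([0.5927, -0.0431, 0.0374], 0.51)]
notch0 [([0.4473, -0.0046, 0.0424], 0.88), ([0.6278, 0.0477, 0.0511], 0.77)]
notch1 [([0.4473, -0.0046, 0.0424], 0.88), ([0.6278, 0.0477, 0.0511], 0.77)]
notch2 [([0.4473, -0.0046, 0.0424], 0.88), ([0.6278, 0.0477, 0.0511], 0.77)]
notch3 [([0.4473, -0.0046, 0.0424], 0.88), ([0.6278, 0.0477, 0.0511], 0.77)]
notch4 [([0.4473, -0.0046, 0.0424], 0.88), ([0.6278, 0.0477, 0.0511], 0.77)]
bolt [([0.3577, 0.0498, 0.0011], 0.61), ([0.6086, 0.1631, 0.0511], 0.38)]
coupling_nut [([0.6066, -0.1985, -0.0017], 0.73)]
carton [([0.3135, 0.3587, -0.0005], 0.89)]
jar [([0.4964, 0.3732, -0.0038], 0.65), ([0.4463, -0.0049, 0.0468], 0.22)]
washer_stack [([0.6709, 0.3667, -0.0019], 0.61), ([0.6475, -0.012, 0.0524], 0.56)]
screwdriver [([0.2488, -0.3085, -0.0024], 0.63)]
wrench [([0.3133, 0.1967, -0.0], 0.87)]
side
hub []
chute [([0.6444, -0.0161, 0.0482], 0.81)]
stop_pivot [([0.6101, 0.1668, 0.0502], 0.96), ([0.6235, -0.0727, 0.0498], 0.33)]
stop_tip [([0.5245, 0.1479, 0.046], 0.76), ([0.6048, -0.2001, -0.0023], 0.49)]
wing_nut_centre [([0.5947, -0.0441, 0.0341], 0.6), ([0.5189, 0.0863, 0.048], 0.29)]
notch0 [([0.6317, 0.0479, 0.0473], 0.83), ([0.5172, 0.0829, 0.0481], 0.83)]
bolt [([0.3619, 0.0518, 0.004], 0.59)]
coupling_nut [([0.6079, -0.1984, 0.0042], 0.54), ([0.3135, 0.3583, 0.0018], 0.36)]
[ 0.17311163 -0.54836264  0.23132107] [3.94477846e-05 9.88333463e-01 1.52305495e-01 3.31327349e-06] 1.35 0.08513983538741764
```

View pics/a.png

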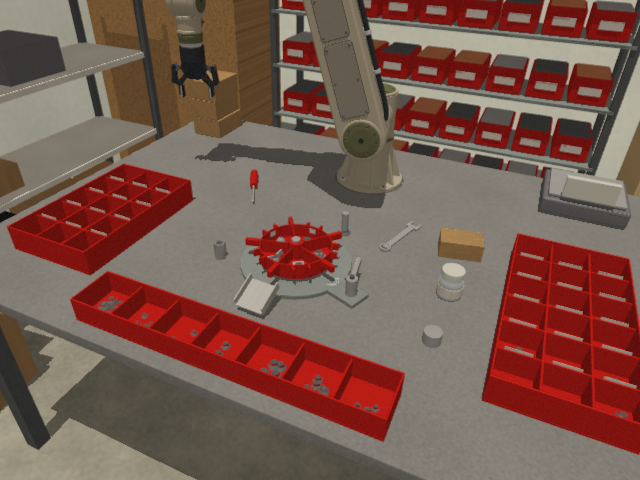

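View pics/b.png

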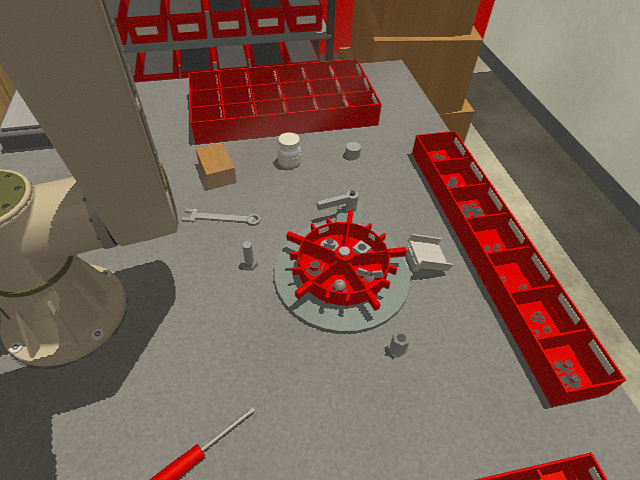

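The side view shows the wheel around (345,262). The wing nut is at (372,273), in the compartment just clockwise of the chute at (430,253). The lever is parked at (335,203), the bolt is at (248,255) and the coupling nut at (399,345). Next I'll fit the hub, chute angle and wheel angle together.

```bash
cat >> h.py <<'E'
from scipy.optimize import least_squares
def fit(ps,prior=None):
    C=[];P=[];N=[];W=[]
    for p in ps:
        for nm,L,k in(("chute",C,1),("stop_pivot",P,1),("notch0",N,5),("wing_nut_centre",W,1)):
            for d in env.landmark_of(nm,p)[:k]:
                if d["confidence"]>.45: L.append(d["centre"][:2])
    N=[n for n in N if 0.08<np.hypot(n[0]-.548,n[1]+.004)<.125]
    u=lambda a:np.array([np.cos(a),np.sin(a)])
    def res(v):
        h=v[:2];r=[]
        for c in C:r+=list(h+.1*u(v[2])-c)
        for c in P:r+=list(h+.185*u(v[2]+np.radians(72))-c)
        for n in N:
            k=np.round((np.arctan2(*(n-h)[::-1])-v[3])/np.radians(72))
            r+=list(h+.1*u(v[3]+k*np.radians(72))-n)
        if prior is not None: r+=list((v[:3]-prior)*[3,3,.3])
        return np.array(r)*1e3
    best=min((least_squares(res,[.548,-.004,-.1,a],loss="soft_l1",f_scale=4) for a in np.radians(range(-36,36,9))),key=lambda s:s.cost)
    h=best.x[:2]
    print("hub",h.round(4),"chute deg",np.degrees(best.x[2]).round(1),"notch deg",(np.degrees(best.x[3])%72).round(1),"n",len(N),"cost",round(best.cost,1))
    for w in W: print("wing",np.round(w,4),"r",np.hypot(*(w-h)).round(4),"ang",np.degrees(np.arctan2(*(w-h)[::-1])).round(1))
    return best.x
E
python3 - <<'E'
from h import *
p=env.read_camera("scene");q=env.read_camera("side")
v=fit([p,q]); print(v)
for n,im in(("wheel",p),("wheel",q)):
    print([(d["centre"],d["confidence"]) for d in env.landmark_of(n,im)[:1]])
c=q["pixels"][180:350,230:470]; cv2.imwrite("pics/c.png",cv2.resize(c,None,fx=3.3,fy=3.3,interpolation=cv2.INTER_CUBIC)[:,:,::-1])
E
```

```text
hub [ 0.5465 -0.009 ] chute deg -2.1 notch deg 32.8 n 9 cost 30.4
wing [0.6087 0.1661] r 0.1858 ang 70.5
wing [0.3132 0.3604] r 0.437 ang 122.3
[ 0.54654519 -0.00903514 -0.03605423  0.57244094]
[([0.5419, -0.0137, 0.0164], 0.6)]
[([0.5478, -0.0092, 0.0211], 0.94)]
```

View pics/c.png

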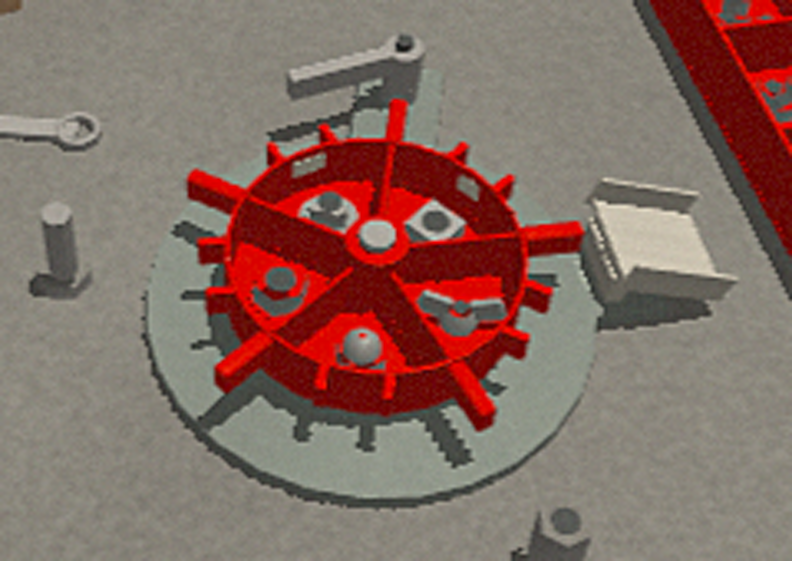

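The wing nut sits in the compartment at about -39°, so the wheel has to turn about 37° counter-clockwise. I'll push the arm at -75° from its clockwise side. First I need the approach numbers in the tool frame.

```bash
cat >> h.py <<'E'
from scipy.spatial.transform import Rotation as R
H=np.array([.5465,-.009])
def pol(r,a,off=0):  # radius along arm at angle a, perpendicular offset (ccw +)
    a=np.radians(a); return H+r*np.array([np.cos(a),np.sin(a)])+off*np.array([-np.sin(a),np.cos(a)])
def rel(pts):
    s=env.get_state();q=s["orientation"];r=R.from_quat([q[1],q[2],q[3],q[0]])
    x=r.apply([1,0,0]);print("t",s["clock"],"tcp",np.round(s["tcp_pos"],4),"xdir",np.degrees(np.arctan2(x[1],x[0])).round(1),"F",np.round(s["wrist_force"],1))
    for p in pts: print(np.round(p,4),(r.inv().apply(np.array(p)-s["tcp_pos"])*1e3).round(1))
E
python3 - <<'E'
from h import *
a=pol(.118,-75.2,-.034); rel([[*a,.15]])
E
```

```text
t 1.95 tcp [ 0.1731 -0.5484  0.2313] xdir 17.5 F [-0.6 -0.4 -0.2]
[ 0.5438 -0.1318  0.15  ] [ 478.9 -285.7   81.3]
```

Emit:
move_arm(targets=[[[55, -33, 5], [0, 0, 0], 1], [[110, -66, 10], [0, 0, 0], 1], [[160, -96, 20], [0, 0, 0], 1], [[210, -126, 30], [0, 0, 0], 1], [[260, -155, 40], [0, 0, 0], 1]])

```text
clock: 2.58
tcp_pos: [0.3755, -0.3208, 0.1913]
orientation: [0.0, 0.988, 0.152, 0.0]
wrist_force: [0.8, -0.1, 0.3]
finger_gap: -0.0002
grip_force: 0.0
```

Emit:
move_arm(targets=[[[50, -30, 10], [0, 0, 0], 1], [[100, -60, 20], [0, 0, -0.5], 1], [[150, -90, 30], [0, 0, -1], 1], [[190, -112, 40], [0, 0, -1.5], 1], [[219, -131, 41], [0, 0, -1.5], 1]])

```text
clock: 3.2
tcp_pos: [0.5446, -0.1295, 0.1494]
orientation: [-0.0, 0.96, 0.281, -0.0]
wrist_force: [0.1, -0.6, -0.4]
finger_gap: -0.0001
grip_force: 0.0
```

```bash
python3 - <<'E'
from h import *
a=pol(.118,-75.2,-.034)
q=env.read_camera("side"); save(q,"pics/d.png")
rel([[*a,.035]])
print(env.get_state()["finger_gap"])
E
```

```text
t 3.25 tcp [ 0.5467 -0.127   0.1497] xdir 32.8 F [1.6 1.  0.3]
[ 0.5438 -0.1318  0.035 ] [ -5.3   2.5 114.6]
-9.462277426569284e-05
```

Emit:
move_arm(targets=[[[-5, 6, 40], [0, 0, 0], 1], [[-5, 6, 80], [0, 0, 0], 1], [[-5, 6, 114], [0, 0, 0], 1], [[-5, 6, 114], [0, 0, 0], 1]])

```text
clock: 3.75
tcp_pos: [0.5403, -0.1383, 0.0338]
orientation: [-0.002, 0.96, 0.28, -0.002]
wrist_force: [-0.2, 0.3, 0.0]
finger_gap: -0.0002
grip_force: 0.0
```

```bash
python3 - <<'E'
from h import *
rel([[*pol(.12,-75.2+d,-.021),.035] for d in (0,10,20,28,32,37)])
q=env.read_camera("side"); save(q,"pics/e.png")
E
```

```text
t 3.75 tcp [ 0.5403 -0.1383  0.0338] xdir 32.5 F [-0.2  0.3  0. ]
[ 0.5569 -0.1304  0.035 ] [18.3  2.2 -1.3]
[ 0.5778 -0.1267  0.035 ] [37.9 10.4 -1.4]
[ 0.5977 -0.1195  0.035 ] [58.6 15.  -1.5]
[ 0.6126 -0.1113  0.035 ] [75.5 16.1 -1.5]
[ 0.6196 -0.1065  0.035 ] [84.  15.8 -1.5]
[ 0.6278 -0.0997  0.035 ] [94.6 14.5 -1.6]
```

View pics/e.png

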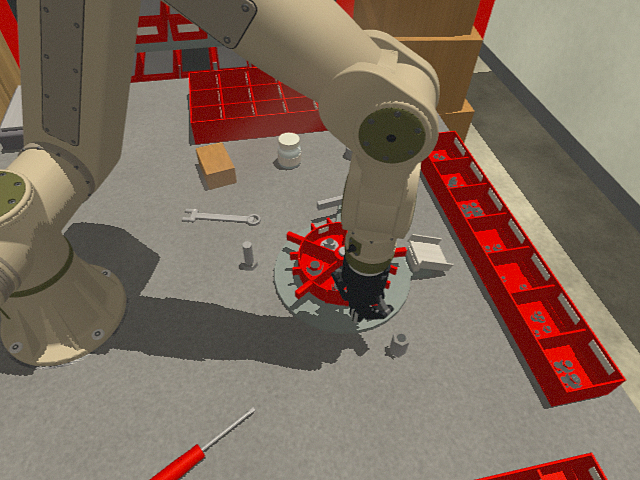

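The finger stands at (365,312), behind the target arm and clear of the coupling nut. I'll push slowly, stop a bit short of the goal and measure.

Emit:
move_arm(targets=[[[10, 0, 0], [0, 0, 0], 1], [[19, 3, 0], [0, 0, 0], 1], [[28, 7, 0], [0, 0, 0], 1], [[38, 10, 0], [0, 0, 0], 1], [[46, 12, 0], [0, 0, 0], 1]])

```text
clock: 4.42
tcp_pos: [0.5888, -0.1243, 0.0363]
orientation: [0.0, 0.96, 0.28, -0.0]
wrist_force: [-1.2, 0.1, 1.0]
finger_gap: 0.0001
grip_force: 0.6
```

Emit:
move_arm(targets=[[[8, 2, 0], [0, 0, 0], 1], [[15, 3, 0], [0, 0, 0], 1], [[22, 4, 0], [0, 0, 0], 1], [[26, 4, 0], [0, 0, 0], 1], [[26, 4, 0], [0, 0, 0], 1]])

```text
clock: 5.05
tcp_pos: [0.6128, -0.1139, 0.0364]
orientation: [0.0, 0.96, 0.28, 0.0]
wrist_force: [0.7, -0.3, 0.0]
finger_gap: 0.0003
grip_force: 0.0
```

```bash
python3 - <<'E'
from h import *
p=env.read_camera("scene");q=env.read_camera("side");save(q,"pics/f.png")
fit([p,q],np.array([.5465,-.009,-.036])); fit([p],np.array([.5465,-.009,-.036]))
rel([[*pol(.12,-75.2+d,-.021),.035] for d in (28,32,37)])
E
```

```text
hub [ 0.5463 -0.0093] chute deg -2.0 notch deg 58.8 n 9 cost 1195.2
wing [ 0.603  -0.0216] r 0.058 ang -12.2
hub [ 0.5465 -0.0091] chute deg -1.8 notch deg 58.6 n 5 cost 1176.5
wing [ 0.603  -0.0216] r 0.0579 ang -12.5
t 5.75 tcp [ 0.6121 -0.114   0.0363] xdir 32.5 F [-0.3 -0.  -0.4]
[ 0.6126 -0.1113  0.035 ] [ 1.9 -2.   1.3]
[ 0.6196 -0.1065  0.035 ] [10.4 -2.3  1.3]
[ 0.6278 -0.0997  0.035 ] [20.9 -3.6  1.3]
```

Emit:
move_arm(targets=[[[7, -1, 0], [0, 0, 0], 1], [[13, -2, 0], [0, 0, 0], 1], [[18, -3, 0], [0, 0, 0], 1], [[22, -3, 0], [0, 0, 0], 1], [[22, -3, 0], [0, 0, 0], 1]])

```text
clock: 6.38
tcp_pos: [0.6295, -0.0992, 0.0362]
orientation: [0.0, 0.96, 0.28, 0.0]
wrist_force: [0.2, 0.9, -1.1]
finger_gap: -0.0001
grip_force: 0.0
```

```bash
python3 - <<'E'
from h import *
p=env.read_camera("scene");q=env.read_camera("side")
fit([p,q],np.array([.5465,-.009,-.036])); fit([q],np.array([.5465,-.009,-.036]))
rel([])
E
```

```text
hub [ 0.5461 -0.0092] chute deg -2.3 notch deg 69.6 n 10 cost 695.7
wing [0.5016 0.0294] r 0.0589 ang 139.1
hub [ 0.5461 -0.0095] chute deg -2.2 notch deg 69.9 n 5 cost 661.8
wing [0.5016 0.0294] r 0.0591 ang 138.8
t 7.075 tcp [ 0.629  -0.0997  0.0363] xdir 32.5 F [-0.4 -0.1 -0.1]
```

The notch is at -2.2° and the chute at about -2.1°, so the compartment is square. Now I'll back off, rise and go to the north side of the lever.

Emit:
move_arm(targets=[[[-12, 6, 0], [0, 0, 0], 1], [[-16, 8, -20], [0, 0, 0], 1], [[-16, 8, -65], [0, 0, 0], 1], [[-16, 8, -114], [0, 0, 0], 1], [[-16, 8, -114], [0, 0, 0], 1]])

```text
clock: 7.7
tcp_pos: [0.6224, -0.1167, 0.1554]
orientation: [0.003, 0.96, 0.28, 0.004]
wrist_force: [0.7, 0.7, -0.5]
finger_gap: 0.0
grip_force: 0.0
```

```bash
python3 - <<'E'
from h import *
p=env.read_camera("scene");q=env.read_camera("side")
v=fit([p,q],np.array([.5465,-.009,-.036]))
lm(["stop_tip","stop_pivot"],p);lm(["stop_tip","stop_pivot","chute"],q)
pv=pol(.185,69.9);print(pv)
u=lambda a:np.array([np.cos(np.radians(a)),np.sin(np.radians(a))])
rel([[*(pv+.05*u(178)+.038*u(88)),.15]])
E
```

```text
hub [ 0.5465 -0.0093] chute deg -2.3 notch deg 70.2 n 10 cost 36.9
stop_tip [([0.5258, 0.1567, 0.053], 0.71), ([0.3145, 0.3593, 0.0019], 0.36)]
stop_pivot [([0.6112, 0.1635, 0.0464], 0.58), ([0.5002, 0.3728, -0.0003], 0.57)]
stop_tip [([0.524, 0.1475, 0.0478], 0.89)]
stop_pivot [([0.6121, 0.1678, 0.0471], 0.92)]
chute [([0.6463, -0.0154, 0.0428], 0.8), ([0.6417, -0.0159, 0.053], 0.59)]
[0.61007704 0.16473244]
t 8.45 tcp [ 0.6199 -0.1149  0.1502] xdir 32.5 F [-0.2  0.  -0.3]
[0.5614 0.2045 0.15  ] [ 1.224e+02 -3.007e+02  2.000e-01]
```

Emit:
move_arm(targets=[[[24, -57, 0], [0, 0, 0], 1], [[48, -114, 0], [0, 0, 0], 1], [[72, -171, 0], [0, 0, 0], 1], [[96, -228, 0], [0, 0, 0], 1], [[112, -272, 0], [0, 0, 0], 1]])

```text
clock: 9.07
tcp_pos: [0.5675, 0.1771, 0.1505]
orientation: [0.0, 0.96, 0.281, 0.0]
wrist_force: [0.3, -0.3, 0.0]
finger_gap: 0.0002
grip_force: 0.0
```

Emit:
move_arm(targets=[[[10, -29, 0], [0, 0, 0], 1], [[10, -29, 30], [0, 0, 0], 1], [[10, -29, 75], [0, 0, 0], 1], [[10, -29, 114], [0, 0, 0], 1], [[10, -29, 114], [0, 0, 0], 1]])

```text
clock: 9.7
tcp_pos: [0.5579, 0.2038, 0.0333]
orientation: [-0.0, 0.96, 0.28, -0.003]
wrist_force: [-0.6, 0.1, 0.2]
finger_gap: -0.0002
grip_force: 0.0
```

```bash
python3 - <<'E'
from h import *
q=env.read_camera("side");save(q,"pics/g.png")
pv=pol(.185,69.9)
u=lambda a:np.array([np.cos(np.radians(a)),np.sin(np.radians(a))])
rel([[*(pv+.05*u(d)+.022*u(d-90)),.036] for d in (178,190,202,214,226,238,250)])
E
```

```text
t 9.75 tcp [0.5598 0.2042 0.0356] xdir 32.5 F [-0.2 -0.1 -0. ]
[0.5609 0.1885 0.036 ] [-7.6 13.9 -0.4]
[0.557  0.1777 0.036 ] [-16.6  20.8  -0.4]
[0.5555 0.1664 0.036 ] [-24.   29.6  -0.4]
[0.5563 0.155  0.036 ] [-29.4  39.6  -0.4]
[0.5595 0.144  0.036 ] [-32.6  50.6  -0.4]
[0.5649 0.134  0.036 ] [-33.4  62.   -0.4]
[0.5723 0.1253 0.036 ] [-31.9  73.3  -0.4]
```

View pics/g.png

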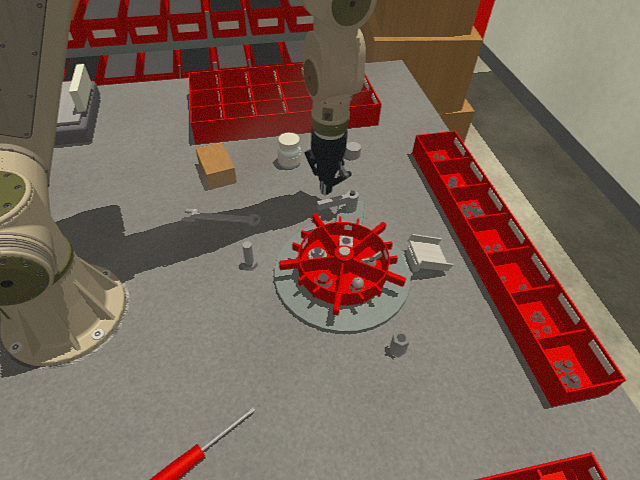

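The wing nut, at (372,258), faces the chute at (430,250). The finger, at (330,188), stands behind the lever, which is still parked. Next I'll push the lever round.

Emit:
move_arm(targets=[[[-8, 12, 0], [0, 0, 0], 1], [[-17, 21, 0], [0, 0, 0], 1], [[-24, 30, 0], [0, 0, 0], 1], [[-29, 40, 0], [0, 0, 0], 1], [[-32, 50, 0], [0, 0, 0], 1]])

```text
clock: 10.38
tcp_pos: [0.5608, 0.1444, 0.0365]
orientation: [-0.0, 0.96, 0.28, 0.0]
wrist_force: [-0.4, 2.2, -0.1]
finger_gap: -0.0003
grip_force: 0.8
```

Emit:
move_arm(targets=[[[-1, 8, 0], [0, 0, 0], 1], [[0, 15, 0], [0, 0, 0], 1], [[1, 21, 0], [0, 0, 0], 1], [[2, 24, 0], [0, 0, 0], 1], [[2, 24, 0], [0, 0, 0], 1]])

```text
clock: 11.0
tcp_pos: [0.5746, 0.1263, 0.0359]
orientation: [-0.001, 0.96, 0.28, -0.001]
wrist_force: [-2.7, 2.9, 0.6]
finger_gap: -0.0002
grip_force: 1.8
```

```bash
python3 - <<'E'
from h import *
p=env.read_camera("scene");q=env.read_camera("side")
v=fit([p,q],np.array([.5465,-.009,-.036]))
lm(["stop_tip"],p);lm(["stop_tip"],q);print("tip goal",pol(.1,69.9));rel([])
E
```

```text
hub [ 0.5459 -0.0094] chute deg -2.1 notch deg 69.5 n 9 cost 45.5
wing [ 0.6091 -0.0113] r 0.0632 ang -1.8
stop_tip [([0.5827, 0.091, 0.0517], 0.84)]
stop_tip [([0.498, 0.3686, -0.0039], 0.46), ([0.5802, 0.0836, 0.0473], 0.45)]
tip goal [0.58086597 0.08490943]
t 11.6 tcp [0.5747 0.1263 0.036 ] xdir 32.5 F [-3.6  3.4 -0. ]
```

Emit:
move_arm(targets=[[[2, 2, 0], [0, 0, 0], 1], [[3, 4, 0], [0, 0, 0], 1], [[3, 4, 0], [0, 0, 0], 1], [[3, 4, 0], [0, 0, 0], 1]])

```text
clock: 12.1
tcp_pos: [0.5752, 0.126, 0.0357]
orientation: [-0.003, 0.96, 0.281, -0.004]
wrist_force: [-13.2, 8.8, 8.5]
finger_gap: -0.0002
grip_force: 8.0
```

Emit:
move_arm(targets=[[[-6, -8, 0], [0, 0, 0], 1], [[-12, -16, 0], [0, 0, 0], 1], [[-12, -16, -50], [0, 0, 0], 1], [[-12, -16, -100], [0, 0, 0], 1], [[-60, -40, -130], [0, 0, 0], 1]])

```text
clock: 12.72
tcp_pos: [0.5127, 0.1252, 0.1694]
orientation: [0.001, 0.96, 0.279, 0.004]
wrist_force: [-0.4, -0.2, 0.5]
finger_gap: 0.0
grip_force: 0.0
```

Emit:
move_arm(targets=[[[-20, -40, -10], [0, 0, 0], 1], [[-40, -80, -20], [0, 0, 0], 1], [[-50, -120, -20], [0, 0, 0], 1], [[-50, -120, -20], [0, 0, 0], 1]])

```text
clock: 13.22
tcp_pos: [0.4, 0.2008, 0.1869]
orientation: [0.0, 0.96, 0.281, 0.001]
wrist_force: [-0.3, 0.2, -1.1]
finger_gap: 0.0001
grip_force: 0.0
```

```bash
python3 - <<'E'
from h import *
p=env.read_camera("scene");q=env.read_camera("side")
v=fit([p,q],np.array([.5465,-.009,-.036]))
lm(["stop_tip","wing_nut_centre"],p);lm(["stop_tip","wing_nut_centre"],q);rel([])
c=q["pixels"][180:350,230:470]; cv2.imwrite("pics/i.png",cv2.resize(c,None,fx=3.3,fy=3.3,interpolation=cv2.INTER_CUBIC)[:,:,::-1])
E
```

```text
hub [ 0.5463 -0.0092] chute deg -2.4 notch deg 69.6 n 10 cost 64.1
wing [ 0.6093 -0.1965] r 0.1976 ang -71.4
stop_tip [([0.5804, 0.0908, 0.0523], 0.72), ([0.4639, -0.0666, 0.0466], 0.28)]
wing_nut_centre [([0.6074, -0.011, 0.0383], 0.42)]
stop_tip [([0.5824, 0.0818, 0.0469], 0.54)]
wing_nut_centre [([0.6093, -0.1965, -0.0015], 0.64), ([0.6079, -0.0088, 0.032], 0.53)]
t 13.925 tcp [0.4014 0.1998 0.1862] xdir 32.5 F [ 0.4 -0.3 -0. ]
```

View pics/i.png

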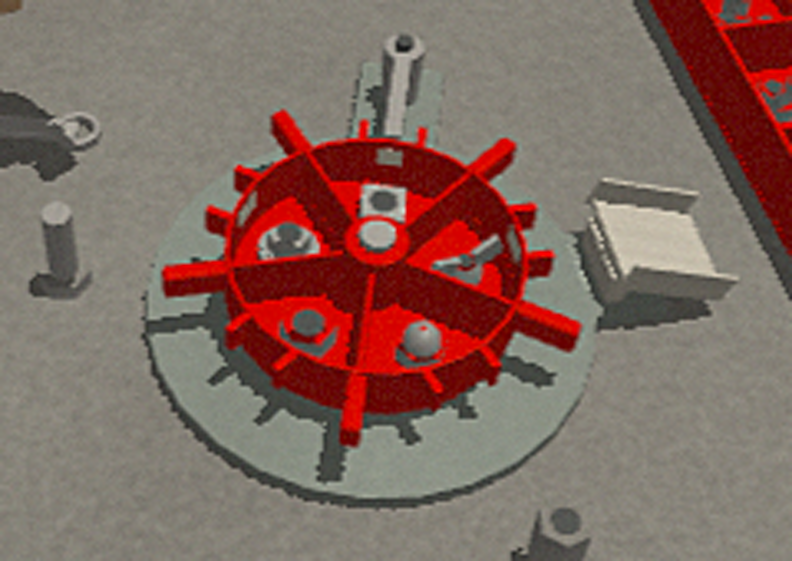

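The lever end, at (395,130) in the crop, sits between the two lugs, and the wing nut compartment faces the chute. All five nuts are in place and the arm is clear.

```bash
python3 -c "
from workcell import env
print(env.hand_in())"
```

```text
the job is handed in; nothing more can be done
None
```

The job is handed in, with no verdict shown: the last pictures have the wing nut's compartment square to the chute within about 0.5°, the stop lever in its notch at its hard end, all five nuts in place, and no bystander visibly moved.

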